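# Press a brass blank: down to contact plus a quarter turn

### The arm

A 6-joint arm with a two-finger parallel gripper is mounted at the origin on a cart in front of the work surface, level with it; the furniture and walls round the work are solid. World frame = base frame: x ahead of the robot, y to its left, z up, the work surface at z = 0. Lengths are in m, angles in rad, forces in N, time in s.
With the tool pointing down it reaches from about 0.275 to 0.85 m from the base axis. Payload 5.2 kg.
Tool frame: the origin (TCP) lies midway between the tips of the shut fingers; the grasp point (between the pads) lies 19 mm behind it; z points along the fingers, y is the line along which they close (so a half turn about z gives the same grasp; the last joint's range is limited). The gripper opens to 85 mm and grips with 20 to 120 N. Pads are 22 mm wide; open, the fingers measure 114 mm over their backs; the gripper's body (76 mm by 85 mm) begins 54 mm behind the grasp point. The pads swing forward as they close: fully open they stand 13 mm farther back than shut.
Start: joints at [1.124, 0.259, 1.535, -0, 1.348, -0.203], TCP at [0.133, 0.534, 0.231] pointing down, gripper open.
Joint ranges: [-3.14, 3.14], [-0.91, 2.08], [0.19, 2.58], [-1.22, 4.36], [0.22, 2.71], [-3.12, 3.12]. Speed limits (rad/s): [2.57, 2.57, 3.14, 3.14, 3.14, 3.14].

### API

Orientations are given as a unit quaternion [x, y, z, w].
In Python, from plant import manip gives the robot as it stands.
- The arm moves only by the tool carry_out, never from a script. Its arguments are lists of equal length, an entry for each row: "fingers": the closure, from 0 (fully open) to 1 (shut); "slide": the shift along the tool's x, y, z in mm, a list of three; "turn": the turn about the tool's z in degrees. A call has 1 to 8 rows; each row is the pose to reach, as a shift and turn from the pose commanded when the call began, along the tool's axes at that moment; what a row does not reach only later rows make up. A row lasts 1/12 s, in which the tool goes at most 41.7 mm and 7.16 degrees, less where a joint would pass 70% of its speed; a pose out of reach is approached as far as the arm can. A call with a gripper value outside its range is refused whole. The fingers move at their own pace and stop on an object; "squeeze" is the grip in N (left out, the last holds). Time passes only in rows, so rows that repeat a pose let the fingers close. It gives the time, the measured TCP pose, the force, the opening and the grip force at its end, in the units of the state.
- manip.state(): the state, without advancing time (a new reading comes with each control period).
- manip.grab_frame(name): name is "scene" or "top" or "wrist"; returns a dict with "color" (400x640x3 uint8, red, green, blue), "intrinsics" (3x3 intrinsics, pixels), "rvec" (rotation vector, rad) and "tvec" (3), from world to camera coordinates, as OpenCV has them; the wrist camera has in their place "T_tool_cam" (4x4, takes a point from camera to tool coordinates, whose origin is the TCP and whose axes are the flange's). Camera axes: x right, y down, z forward; pixel columns grow to the right and rows downward; lengths in m; the calibration is good to about 2 mm. The wrist camera is an equidistant fisheye: a pixel r from the principal point sees the ray r / f radians off the axis. A picture is of the moment at which its call begins: read the wrist's pose just before it. There is no depth.
- manip.sign_off(): hands the job in; it is judged then, once.
The state is a dict: "time": time; "q": joint angles; "qvel": joint speeds; "effort": joint torques, N m; "position": TCP position; "orientation": TCP orientation; "wrist_force": force on the tool from outside, world axes, zero at the start; "torque": the same for the moment, N m; "opening": finger opening in m; "grasp_force": force on a finger pad.
Only numpy, scipy, OpenCV 4.12 (cv2) and the standard library are available. Lean on these libraries where they do the work, as an engineer would, in place of code of your own. Each camera call takes 0.05 s, during which the arm holds its last target. There are 200 camera calls.

### The job

Using the handwheel of the bench screw press, wind the pad down until it just touches the steel block lying on the brass blank, then give the wheel one further quarter turn (90 degrees) to put the pressure on, and no more. Let go and leave the press standing like that, without disturbing the small things round about.

Things in the scene. Friction and masses are not known exactly. Their poses are not given: they have to be found in the camera images.
- press: Frame of the bench screw press, fixed to the table: grey base plate 110 x 170 x 16 mm, two upright steel columns (18 mm thick) at y = +-64 mm, grey cross beam 34 x 160 mm between z = 137 and 165 mm (bolt heads and nut up to 174 mm). Origin: centre of the base's underside; z up; the vertical screw axis passes through the origin. Its open front faces -x.
- wheel (a joint): Angle of the handwheel in rad, growing clockwise seen from above, which winds the screw down 20 mm per full turn (wheel, screw and pad go down together). Starts at 0 to 3; end stop 13.5. Steady friction about 0.32 N m (5 N at the knob): it stays where it is left. Once the pad presses it gets gradually stiffer, by about 0.24 N m over a quarter turn.
- wheel_centre (a point): Centre of the handwheel, on the screw axis, at mid-height of its ring. The wheel is a dark steel ring of 60 mm radius (round bar 12 mm thick) with four spokes 90 degrees apart on a hub (up to 15 mm above this point); it lies level above the cross beam, 241 mm above the table at joint value 0.
- knob_mid (a point): Middle of the upright black crank knob on the wheel's rim: a round grip 22 mm thick (24 mm near its top) and 50 mm tall, 60 mm from the screw axis, spinning freely on its own pin. This point is 27 mm above the knob's lower end and 23 mm below its top; the knob's lower end is 10 mm above the ring's mid-height (4 mm above the ring's upper side).
- pad_face (a point): Centre of the flat underside of the round steel pad (44 mm across) that hangs from the screw on a short coil spring; this face comes to rest on the steel block.
- spring_pad (a joint): How far the pad is pushed up against its spring, in m: 0 while the pad hangs free, then 5 mm for each quarter turn of the wheel after contact (stop at 12 mm). Spring rate 15 N/mm.
- pressing_block: Loose square steel block 60 x 60 x 30 mm that lies on the brass blank under the pad. Origin: centre of its underside, so its top face is 30 mm above the origin.
- blank: Loose round brass blank, 50 mm across and 4 mm thick, between block and bed. Origin: centre of its underside.
- bed: Square steel bed plate of the press, 84 x 84 x 10 mm, fixed on a post in the base at a height that differs from one start to the next. Origin: centre of the plate's underside.
- stamp_block: Bystander: small red block with steel punches, 29 x 29 x 49 mm, standing loose on the table to the right of the press. Origin: centre of its underside.
- glue_bottle: Bystander: small white bottle with an orange cap, 30 x 43 x 104 mm, standing loose to the right of the press. Origin: centre of its underside.
- flat_block: Bystander: flat steel bench block, 92 x 72 x 28 mm, lying loose to the left of the press. Origin: centre of its underside.
There are look-alikes about, which are no part of the job. Leave any purple look-alike of the bed alone.

How it is judged:
By the outcome, as a careful person would: the job done as asked, in the order asked, and still so for the second after the job is handed in, with the robot touching nothing.
It also fails if it takes over 48 s, if anything falls off the work surface, if the arm or the gripper's body presses on something with over 40 N, if the wrist force passes 120 N, or if a joint passes its speed limit or range.

## Working session

There is one attempt and no reset: what is moved stays moved. The work goes in short steps, Python scripts to look and compute and a tool call to move; the robot and the scene stay as the last step left them, time stands still between calls to the robot, and variables do not carry over. Pictures are saved under pics/ and viewed, at most 10 in all, crops included, and the job is handed in when it is done.

Besides the shell and the picture viewer there is one more tool, called by a JSON object that holds its "name" and its "arguments". carry_out: Moves the arm, as the interface text tells. Its arguments: {"type":"object","properties":{"fingers":{"type":"array"},"slide":{"type":"array"},"turn":{"type":"array"},"squeeze":{"type":"number"}},"required":["fingers","slide","turn"]}

```bash
mkdir -p pics; ls
cat > h.py <<'E'
import numpy as np, cv2
from plant import manip
from scipy.spatial.transform import Rotation as R
def grab(n,f=None):
    d=manip.grab_frame(n)
    if f: cv2.imwrite(f,cv2.cvtColor(d['color'],cv2.COLOR_RGB2BGR))
    return d
def proj(d,P):
    return cv2.projectPoints(np.array(P,float).reshape(-1,1,3),np.array(d['rvec'],float),np.array(d['tvec'],float),np.array(d['intrinsics'],float),None)[0].reshape(-1,2)
def ray(d,uv):
    M=R.from_rotvec(np.ravel(d['rvec'])).as_matrix();K=np.array(d['intrinsics'])
    c=-M.T@np.ravel(d['tvec']); r=M.T@np.linalg.solve(K,[uv[0],uv[1],1]); return c,r/np.linalg.norm(r)
def onz(d,uv,z):
    c,r=ray(d,uv); return c+r*(z-c[2])/r[2]
E
python3 - <<'E'
from h import *
for n in('scene','top'):
    d=grab(n,f'pics/{n}0.png'); print(n,ray(d,(320,200)),np.array(d['intrinsics']).tolist())
s=manip.state();print(s)
E
```

```text
pics
scene (array([-0.12309058, -0.30887053,  0.95371007]), array([ 0.59472647,  0.30526488, -0.7437162 ])) [[394.30282289872025, 0.0, 318.6448180917901], [0.0, 394.30282289872025, 203.34837557882324], [0.0, 0.0, 1.0]]
top (array([0.30780074, 0.01748231, 1.37935139]), array([ 0.16274035, -0.02258292, -0.98641046])) [[403.68071389902616, 0.0, 316.02517952035834], [0.0, 403.68071389902616, 202.75894320973978], [0.0, 0.0, 1.0]]
{'time': 0.1, 'q': array([ 1.12422564e+00,  2.59280948e-01,  1.53597920e+00, -9.94361324e-06,
        1.34799866e+00, -2.02764332e-01]), 'qvel': array([ 0.00045906, -0.00071974, -0.0029707 , -0.00076136,  0.00041065,
       -0.00047493]), 'effort': array([ 3.56300559e-03, -4.46972537e+01, -2.91244018e+01,  8.41924759e-06,
        6.27908885e-03, -5.20700965e-06]), 'position': array([0.13252065, 0.53330555, 0.23054977]), 'orientation': array([ 1.21600343e-01,  9.92578794e-01, -7.91102550e-04, -2.61152126e-04]), 'wrist_force': array([-0.37695277, -0.96491982, -0.55931207]), 'torque': array([-0.01208938,  0.04168133, -0.0189529 ]), 'grasp_force': 0.0, 'opening': 0.08539285898357206}
```

View pics/scene0.png

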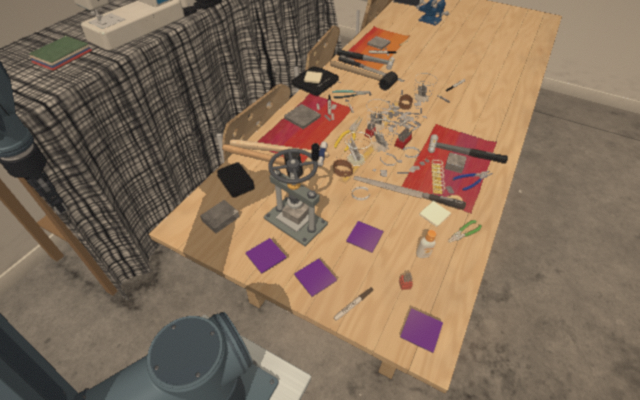

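View pics/top0.png

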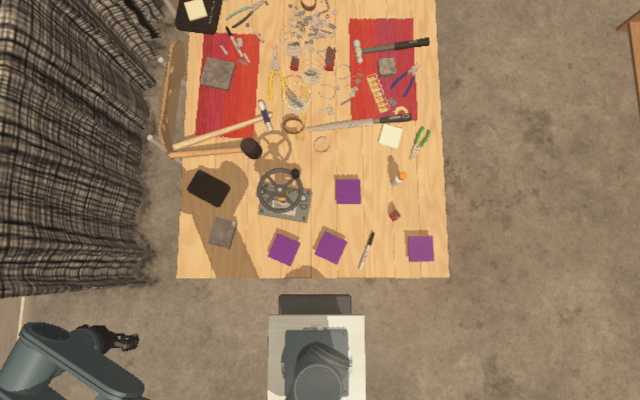

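The scene view shows the press around (297,200) with the wheel at (294,167). In the top view the wheel is at about (280,188) and the black knob at about (295,173). I'll enlarge both.

Run:
```python
import cv2,numpy as np
a=cv2.imread('pics/scene0.png')[140:250,255:335]; b=cv2.imread('pics/top0.png')[155:231,245:325]
a=cv2.resize(a,None,fx=5,fy=5,interpolation=cv2.INTER_CUBIC);b=cv2.resize(b,None,fx=5,fy=5,interpolation=cv2.INTER_CUBIC)
c=np.zeros((550,800,3),np.uint8);c[:,:400]=a;c[:380,400:]=b
cv2.imwrite('pics/crop0.png',c)
```

```text
(no output)
```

View pics/crop0.png

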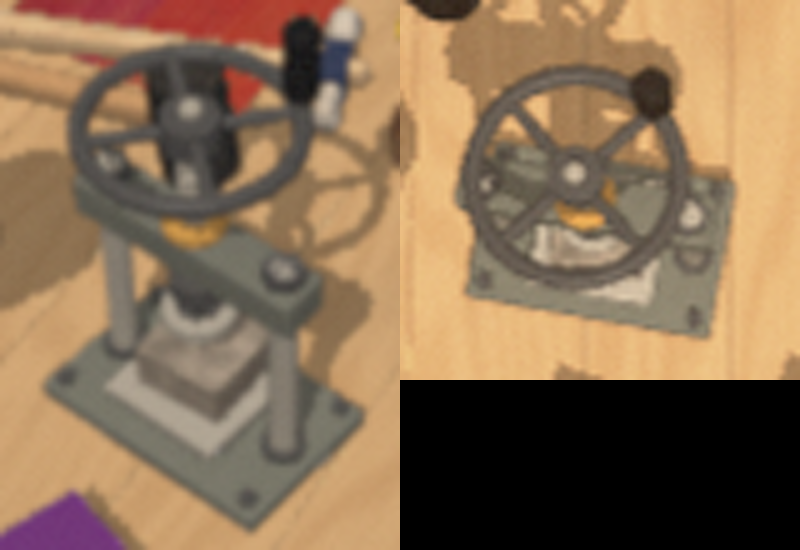

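The crops show the base corners, bolt heads, hub and knob clearly, and the pad hangs a little above the block. I'll fit the press pose, the wheel height and the knob angle from these points.

```bash
cat > fit.py <<'E'
from h import *
from scipy.optimize import least_squares
S=manip.grab_frame('scene');T=manip.grab_frame('top')
sc=lambda x,y:(255+(x+.5)/5-.5,140+(y+.5)/5-.5)
tc=lambda x,y:(245+(x-400+.5)/5-.5,155+(y+.5)/5-.5)
hx,hy=.055,.085
# base corners top z=.016, open front -x ; near-right in top = (-x,-y)
obs=[(T,tc(468,295),(-hx,hy,.016)),(T,tc(708,338),(-hx,-hy,.016)),(T,tc(735,182),(hx,-hy,.016)),
(S,sc(45,388),(-hx,hy,.016)),(S,sc(252,528),(-hx,-hy,.016)),(S,sc(362,410),(hx,-hy,.016))]
def W(p,P): 
    c,s=np.cos(p[2]),np.sin(p[2]); return [p[0]+c*P[0]-s*P[1],p[1]+s*P[0]+c*P[1],P[2]]
def res(p):
    r=[proj(d,W(p,P))[0]-uv for d,uv,P in obs]
    zc=p[3]
    r+=[proj(T,W(p,(0,0,zc+.015)))[0]-tc(576,172),proj(S,W(p,(0,0,zc+.015)))[0]-sc(190,107)]
    k=(.06*np.cos(p[4]),.06*np.sin(p[4]))
    r+=[proj(T,W(p,(*k,zc+.060)))[0]-tc(652,87),proj(S,W(p,(*k,zc+.037)))[0]-sc(300,62)]
    for a in (0,np.pi/2,np.pi,-np.pi/2): pass
    return np.ravel(r)
f=least_squares(res,[.4,.06,-.15,.236,-.5])
p=f.x;print('x y yaw zc knobang',p.round(4),'world knob ang deg',np.degrees(p[2]+p[4]));print(f.fun.reshape(-1,2).round(2).tolist())
# wheel ring check: extreme ring pixels
th=np.linspace(0,2*np.pi,73);ring=[W(p,(.06*np.cos(t),.06*np.sin(t),p[3])) for t in th]
for d,n,x0,y0,o in((T,'top',245,155,400),(S,'scene',255,140,0)):
    q=(proj(d,ring)-[x0,y0]+.5)*5-.5+[o,0];print(n,q.min(0).round(),q.max(0).round())
E
python3 fit.py
python3 - <<'E'
from h import *
print(R.from_quat(manip.state()['orientation']).as_matrix().round(3))
E
```

```text
x y yaw zc knobang [ 0.5228  0.106  -0.1688  0.2374 -0.6679] world knob ang deg -47.94015501447962
[[-0.78, 0.81], [0.54, 0.59], [0.6, 0.36], [-0.96, -1.44], [0.31, -1.12], [1.21, -0.48], [-0.11, 0.83], [0.13, 0.2], [-0.12, 0.39], [0.53, -0.48]]
top [473.  79.] [682. 285.]
scene [78. 54.] [305. 210.]
[[-0.97   0.241 -0.001]
 [ 0.241  0.97  -0.001]
 [ 0.    -0.001 -1.   ]]
```

```bash
cat >> fit.py <<'E'
print('---')
for z in np.arange(.03,.08,.01):
    q=(proj(S,[W(p,(a*.042,b*.042,z)) for a,b in((-1,1),(-1,-1),(1,-1))])-[255,140]+.5)*5-.5
    print('bed top',round(z,3),q.round().tolist())
for z in np.arange(.08,.14,.01):
    q=(proj(S,[W(p,(.022*np.cos(t),.022*np.sin(t),z)) for t in th])-[255,140]+.5)*5-.5
    print('pad face',round(z,3),q.min(0).round(),q.max(0).round())
im=cv2.cvtColor(S['color'],cv2.COLOR_RGB2BGR)[178:238,272:322]
cv2.imwrite('pics/pad0.png',cv2.resize(im,None,fx=10,fy=10,interpolation=cv2.INTER_CUBIC))
E
python3 fit.py | sed -n '/---/,$p'
```

```text
---
bed top 0.03 [[105.0, 388.0], [211.0, 457.0], [300.0, 372.0]]
bed top 0.04 [[104.0, 377.0], [210.0, 446.0], [300.0, 361.0]]
bed top 0.05 [[103.0, 366.0], [210.0, 436.0], [300.0, 350.0]]
bed top 0.06 [[101.0, 355.0], [210.0, 425.0], [300.0, 339.0]]
bed top 0.07 [[100.0, 344.0], [209.0, 414.0], [300.0, 329.0]]
pad face 0.08 [163. 298.] [238. 354.]
pad face 0.09 [162. 286.] [238. 343.]
pad face 0.1 [161. 275.] [237. 331.]
pad face 0.11 [161. 263.] [237. 320.]
pad face 0.12 [160. 251.] [237. 308.]
pad face 0.13 [159. 240.] [236. 296.]
pad face 0.14 [158. 227.] [236. 284.]
```

View pics/pad0.png

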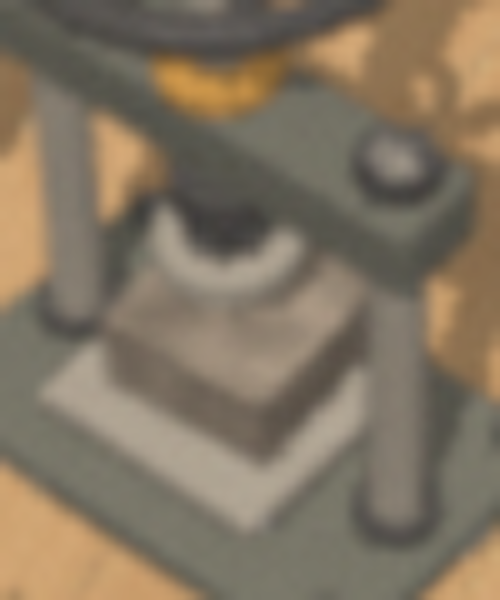

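Bed top is at about z = 0.030, so the block top is at about 0.064. The pad face is at about 0.091, so the gap is about 27 mm, or roughly 1.35 turns. Next I move above the knob.

{"name": "carry_out", "arguments": {"fingers": [0,0,0,0,0,0,0,0], "slide": [[0,0,-42],[-30,-20,-80],[-60,-40,-110],[-90,-60,-110],[-120,-80,-110],[-152,-100,-110],[-184,-122,-110],[-216,-144,-110]], "turn": [0,0,0,0,0,0,0,0]}}

```text
time: 0.97
position: [0.3084, 0.3403, 0.3416]
orientation: [0.121, 0.993, 0.0, 0.0]
wrist_force: [0.7, 1.4, 0.7]
opening: 0.0854
grasp_force: 0.0
```

{"name": "carry_out", "arguments": {"fingers": [0,0,0,0,0,0,0,0], "slide": [[-34,-22,0],[-68,-45,0],[-102,-67,0],[-136,-90,0],[-170,-112,0],[-204,-135,0],[-238,-157,0],[-270,-180,0]], "turn": [0,0,0,0,0,0,0,0]}}

```text
time: 1.63
position: [0.5274, 0.1001, 0.3413]
orientation: [0.122, 0.993, 0.0, 0.0]
wrist_force: [1.5, 0.5, -0.3]
opening: 0.0856
grasp_force: 0.0
```

{"name": "carry_out", "arguments": {"fingers": [0,0,0,0], "slide": [[-25,-16,0],[-45,-30,0],[-45,-30,0],[-45,-30,0]], "turn": [0,0,0,0]}}

```text
time: 1.97
position: [0.563, 0.0609, 0.3405]
orientation: [0.123, 0.992, 0.0, -0.001]
wrist_force: [-0.0, -0.3, 0.6]
opening: 0.0858
grasp_force: 0.0
```

Run:
```python
from h import *
s=manip.state();print(s['time'],s['position'],s['orientation'],s['q'].round(2),s['wrist_force'])
d=grab('wrist','pics/w1.png');print(d['intrinsics'],np.array(d['T_tool_cam']).round(4))
```

```text
1.9667 [0.56297783 0.0609455  0.34046491] [ 1.22774829e-01  9.92434194e-01  7.29320643e-05 -8.40043937e-04] [-0.09  0.24  1.29  0.    1.61 -1.41] [-0.01553259 -0.31015614  0.58667998]
[[309.70691629   0.         320.58012927]
 [  0.         309.70691629 199.63843603]
 [  0.           0.           1.        ]] [[-2.000e-04 -9.654e-01 -2.608e-01  6.450e-02]
 [ 1.000e+00 -3.000e-04  6.000e-04  3.000e-04]
 [-7.000e-04 -2.608e-01  9.654e-01 -1.439e-01]
 [ 0.000e+00  0.000e+00  0.000e+00  1.000e+00]]
```

View pics/w1.png

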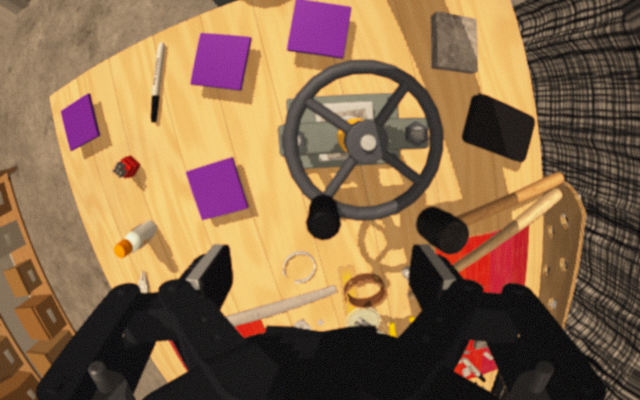

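The wrist view has the hub top at about (369,142), the knob's lower end at about (323,203), and its top at about (322,224). The ring runs from about x 288 to 438 and y 65 to 213.

```bash
cat >> h.py <<'E'
def wray(d,s,uv):
    K=np.array(d['intrinsics']);x=(uv[0]-K[0,2])/K[0,0];y=(uv[1]-K[1,2])/K[1,1];t=np.hypot(x,y)
    v=np.array([np.sin(t)*x/t,np.sin(t)*y/t,np.cos(t)]);A=np.array(d['T_tool_cam']);M=R.from_quat(s['orientation']).as_matrix()
    return M@A[:3,3]+s['position'],M@A[:3,:3]@v
def wproj(d,s,P):
    A=np.array(d['T_tool_cam']);M=R.from_quat(s['orientation']).as_matrix();K=np.array(d['intrinsics'])
    c=((np.atleast_2d(P)-s['position'])@M-A[:3,3])@A[:3,:3]; r=np.hypot(c[:,0],c[:,1]);t=np.arctan2(r,c[:,2])
    return K[0,0]*(t/r)[:,None]*c[:,:2]+[K[0,2],K[1,2]]
E
python3 - <<'E'
from h import *
s=manip.state();d=manip.grab_frame('wrist')
for n,uv,z in(('hub',(369,142),.2524),('knobtop',(322,221),.297),('ring',(363,139),.2374)):
    c,r=wray(d,s,uv);print(n,(c+r*(z-c[2])/r[2]).round(4))
C=np.array([.523,.106])
for z in(.234,.2374,.241):
    t=np.linspace(0,6.28,60);q=wproj(d,s,np.c_[C[0]+.06*np.cos(t),C[1]+.06*np.sin(t),t*0+z]);print(z,q.min(0).round(1),q.max(0).round(1))
    k=C+.06*np.array([np.cos(np.radians(-48)),np.sin(np.radians(-48))]);print(wproj(d,s,[[*k,z+.01],[*k,z+.06]]).round(1))
# ring measured dark contour
E
```

```text
hub [0.5259 0.1092 0.2524]
knobtop [0.5631 0.0631 0.297 ]
ring [0.5241 0.107  0.2374]
0.234 [286.9  64.6] [430.8 208.7]
[[319.6 200.2]
 [319.4 220.2]]
0.2374 [286.4  63.9] [432.2 209.8]
[[319.6 201.3]
 [319.4 222. ]]
0.241 [285.9  63.1] [433.7 211.1]
[[319.6 202.5]
 [319.4 223.8]]
```

{"name": "carry_out", "arguments": {"fingers": [0,0,0,0,0,0.4,1,1], "slide": [[0,2,20],[0,2,40],[0,2,60],[0,2,75],[0,2,85],[0,2,85],[0,2,85],[0,2,85]], "turn": [0,0,0,0,0,0,0,0], "squeeze": 30}}

```text
time: 2.73
position: [0.5635, 0.0644, 0.2577]
orientation: [0.121, 0.993, 0.0, 0.001]
wrist_force: [1.0, 1.2, 0.0]
opening: 0.0516
grasp_force: 0.0
```

{"name": "carry_out", "arguments": {"fingers": [1,1,1,1], "slide": [[0,0,0],[0,0,0],[0,0,0],[0,0,0]], "turn": [0,0,0,0]}}

```text
time: 3.07
position: [0.5637, 0.0633, 0.2577]
orientation: [0.122, 0.993, -0.0, 0.001]
wrist_force: [-0.2, -1.6, 6.6]
opening: 0.0209
grasp_force: 29.3
```

```bash
cat > arc.py <<'E'
# usage: arc.py cx cy phi0 step n ; rows in tool axes, relative to pose at phi0 (deg, clockwise = step>0)
import sys,numpy as np
from scipy.spatial.transform import Rotation as R
def rows(phi0,step,n,r=60.):
    M=R.from_quat([.1216,.99258,0,0]).as_matrix()
    P=lambda a,k:np.array([r*np.cos(np.radians(a)),r*np.sin(np.radians(a)),-k*20/360])
    return [[float(x) for x in (M.T@(P(phi0-step*i,step*i)-P(phi0,0))).round(1)] for i in range(1,n+1)]
if __name__=='__main__':
    a=list(map(float,sys.argv[1:]))
    for k in range(int(a[3])): print(round(a[0]-k*a[1]*a[2],1),rows(a[0]-k*a[1]*a[2],a[1],int(a[2])))
E
python3 - <<'E'
import numpy as np
for c in((.5259,.1092),(.5228,.106),(.5245,.1075)):
    v=np.array([.5637,.0633])-c;print(c,np.hypot(*v),np.degrees(np.arctan2(v[1],v[0])))
E
python3 arc.py -50 8 8 7; rm -f x
```

```text
(0.5259, 0.1092) 0.05946133197297212 -50.527540151656225
(0.5228, 0.106) 0.05912782762794516 -46.2334506048279
(0.5245, 0.1075) 0.059078591723229164 -48.43089221289404
-50.0 [[5.4, -6.4, 0.4], [11.6, -12.0, 0.9], [18.6, -16.7, 1.3], [26.1, -20.3, 1.8], [34.0, -22.9, 2.2], [42.3, -24.4, 2.7], [50.6, -24.7, 3.1], [59.0, -23.8, 3.6]]
-114.0 [[8.1, 2.0, 0.4], [15.9, 5.2, 0.9], [23.1, 9.4, 1.3], [29.7, 14.5, 1.8], [35.5, 20.5, 2.2], [40.4, 27.3, 2.7], [44.4, 34.7, 3.1], [47.2, 42.6, 3.6]]
-178.0 [[1.7, 8.2, 0.4], [2.3, 16.5, 0.9], [1.7, 24.9, 1.3], [-0.0, 33.1, 1.8], [-2.9, 40.9, 2.2], [-6.8, 48.3, 2.7], [-11.7, 55.1, 3.1], [-17.6, 61.1, 3.6]]
-242.0 [[-6.6, 5.1, 0.4], [-13.9, 9.3, 0.9], [-21.6, 12.5, 1.3], [-29.7, 14.5, 1.8], [-38.1, 15.4, 2.2], [-46.4, 15.1, 2.7], [-54.7, 13.6, 3.1], [-62.6, 11.0, 3.6]]
-306.0 [[-7.5, -3.7, 0.4], [-14.5, -8.4, 0.9], [-20.7, -14.0, 1.3], [-26.1, -20.4, 1.8], [-30.5, -27.5, 2.2], [-33.9, -35.1, 2.7], [-36.2, -43.2, 3.1], [-37.3, -51.5, 3.6]]
-370.0 [[0.0, -8.4, 0.4], [1.2, -16.7, 0.9], [3.5, -24.7, 1.3], [6.9, -32.3, 1.8], [11.3, -39.4, 2.2], [16.7, -45.9, 2.7], [22.9, -51.5, 3.1], [29.9, -56.1, 3.6]]
-434.0 [[7.5, -3.7, 0.4], [15.5, -6.2, 0.9], [23.7, -7.7, 1.3], [32.1, -8.0, 1.8], [40.4, -7.1, 2.2], [48.5, -5.1, 2.7], [56.3, -1.9, 3.1], [63.6, 2.3, 3.6]]
```

{"name": "carry_out", "arguments": {"fingers": [1,1,1,1,1], "slide": [[5.4,-6.4,0.4],[11.6,-12.0,0.9],[18.6,-16.7,1.3],[26.1,-20.3,1.8],[34.0,-22.9,2.2]], "turn": [0,0,0,0,0]}}

```text
time: 3.48
position: [0.5272, 0.0477, 0.2556]
orientation: [0.122, 0.993, -0.001, 0.004]
wrist_force: [5.6, -8.0, 2.1]
opening: 0.0215
grasp_force: 29.4
```

```bash
cat > arc.py <<'E'
# arc.py cx cy cmdx cmdy phi0 step n calls: rows (tool axes, mm) onto the circle about c from commanded position
import sys,numpy as np
from scipy.spatial.transform import Rotation as R
M=R.from_quat([.1216,.99258,0,0]).as_matrix()
cx,cy,x,y,phi,step,n,calls=map(float,sys.argv[1:])
c=np.array([x,y,0]);z0=0
for k in range(int(calls)):
    P=[]
    for i in range(1,int(n)+1):
        a=np.radians(phi-step*i);P.append(M.T@(np.array([cx+60*np.cos(a),cy+60*np.sin(a),-step*i/18])-c))
    P=np.round(P,1);phi-=step*n;print([list(map(float,p)) for p in P])
    c=c+M@P[-1];c[2]=0;print('  -> phi',round(phi,1),'cmd',c[:2].round(2))
E
python3 arc.py 523.2 107.5 525.2 49.3 -88 8 8 3
```

```text
[[7.7, -3.4, 0.4], [16.0, -4.0, 0.9], [24.4, -3.4, 1.3], [32.6, -1.7, 1.8], [40.4, 1.2, 2.2], [47.8, 5.1, 2.7], [54.6, 10.1, 3.1], [60.6, 15.9, 3.6]]
  -> phi -152.0 cmd [470.23  79.36]
[[5.2, 6.6, 0.4], [9.3, 13.8, 0.9], [12.5, 21.6, 1.3], [14.5, 29.7, 1.8], [15.4, 38.0, 2.2], [15.1, 46.4, 2.7], [13.6, 54.6, 3.1], [11.0, 62.6, 3.6]]
  -> phi -216.0 cmd [474.67 142.76]
[[-3.7, 7.5, 0.4], [-8.3, 14.5, 0.9], [-14.0, 20.7, 1.3], [-20.4, 26.1, 1.8], [-27.5, 30.5, 2.2], [-35.1, 33.9, 2.7], [-43.2, 36.2, 3.1], [-51.5, 37.4, 3.6]]
  -> phi -280.0 cmd [533.67 166.62]
```

{"name": "carry_out", "arguments": {"fingers": [1,1,1,1,1,1,1,1], "slide": [[7.7,-3.4,0.4],[16.0,-4.0,0.9],[24.4,-3.4,1.3],[32.6,-1.7,1.8],[40.4,1.2,2.2],[47.8,5.1,2.7],[54.6,10.1,3.1],[60.6,15.9,3.6]], "turn": [0,0,0,0,0,0,0,0]}}

```text
time: 4.15
position: [0.4703, 0.0786, 0.2519]
orientation: [0.122, 0.993, -0.001, 0.002]
wrist_force: [-0.0, -5.4, 6.4]
opening: 0.0215
grasp_force: 29.7
```

{"name": "carry_out", "arguments": {"fingers": [1,1,1,1,1,1,1,1], "slide": [[5.2,6.6,0.4],[9.3,13.8,0.9],[12.5,21.6,1.3],[14.5,29.7,1.8],[15.4,38.0,2.2],[15.1,46.4,2.7],[13.6,54.6,3.1],[11.0,62.6,3.6]], "turn": [0,0,0,0,0,0,0,0]}}

```text
time: 4.82
position: [0.4745, 0.1429, 0.2482]
orientation: [0.122, 0.993, -0.001, 0.001]
wrist_force: [-0.9, -5.4, 7.5]
opening: 0.0212
grasp_force: 29.9
```

{"name": "carry_out", "arguments": {"fingers": [1,1,1,1,1,1,1,1], "slide": [[-3.7,7.5,0.4],[-8.3,14.5,0.9],[-14.0,20.7,1.3],[-20.4,26.1,1.8],[-27.5,30.5,2.2],[-35.1,33.9,2.7],[-43.2,36.2,3.1],[-51.5,37.4,3.6]], "turn": [0,0,0,0,0,0,0,0]}}

```text
time: 5.48
position: [0.5328, 0.1667, 0.2447]
orientation: [0.122, 0.993, -0.001, -0.0]
wrist_force: [-5.9, -4.5, 9.2]
opening: 0.0213
grasp_force: 30.1
```

```bash
python3 - <<'E'
from h import *
from scipy.optimize import least_squares
d=grab('scene');im=cv2.cvtColor(d['color'],cv2.COLOR_RGB2BGR)
cv2.imwrite('pics/s2.png',cv2.resize(im[130:240,255:335],None,fx=5,fy=5,interpolation=cv2.INTER_CUBIC))
s=manip.state();print(s['time'],s['position'],s['wrist_force'])
P=np.array([[.5637,.0633],[.5272,.0477],[.4703,.0786],s['position'][:2]])
E
python3 arc.py 523.2 107.5 533.67 166.62 -280 8 8 3
```

```text
5.5333 [0.53447046 0.16632943 0.24459864] [-2.41860912 -3.80654243  8.98848746]
[[-8.3, -0.0, 0.4], [-16.6, -1.2, 0.9], [-24.7, -3.5, 1.3], [-32.3, -6.9, 1.8], [-39.4, -11.4, 2.2], [-45.8, -16.8, 2.7], [-51.4, -23.0, 3.1], [-56.1, -29.9, 3.6]]
  -> phi -344.0 cmd [580.89 124.06]
[[-3.7, -7.6, 0.4], [-6.2, -15.5, 0.9], [-7.7, -23.8, 1.3], [-8.0, -32.1, 1.8], [-7.1, -40.5, 2.2], [-5.1, -48.6, 2.7], [-1.9, -56.3, 3.1], [2.3, -63.6, 3.6]]
  -> phi -408.0 cmd [563.31  62.9 ]
[[5.1, -6.6, 0.4], [11.1, -12.4, 0.9], [17.9, -17.3, 1.3], [25.3, -21.2, 1.8], [33.2, -24.1, 2.2], [41.4, -25.8, 2.7], [49.7, -26.4, 3.1], [58.1, -25.8, 3.6]]
  -> phi -472.0 cmd [500.7   51.89]
```

View pics/s2.png

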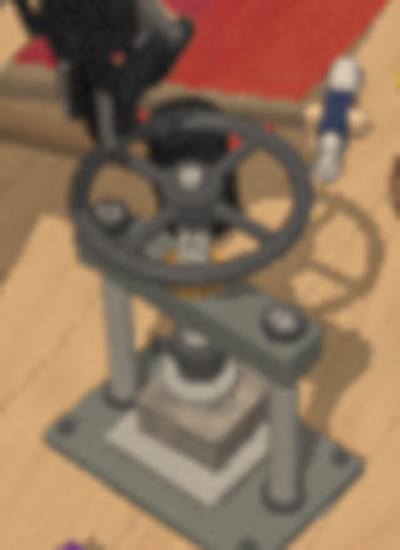

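The pad's lower edge has moved down to about (200,404) in this crop, putting it at z ≈ 0.080. That leaves about 14 mm, or roughly 260°, so I continue.

{"name": "carry_out", "arguments": {"fingers": [1,1,1,1,1,1,1,1], "slide": [[-8.3,0.0,0.4],[-16.6,-1.2,0.9],[-24.7,-3.5,1.3],[-32.3,-6.9,1.8],[-39.4,-11.4,2.2],[-45.8,-16.8,2.7],[-51.4,-23.0,3.1],[-56.1,-29.9,3.6]], "turn": [0,0,0,0,0,0,0,0]}}

```text
time: 6.2
position: [0.5802, 0.1259, 0.2412]
orientation: [0.121, 0.993, 0.001, 0.0]
wrist_force: [-4.5, 3.7, 9.3]
opening: 0.0216
grasp_force: 29.8
```

{"name": "carry_out", "arguments": {"fingers": [1,1,1,1,1,1,1,1], "slide": [[-3.7,-7.6,0.4],[-6.2,-15.5,0.9],[-7.7,-23.8,1.3],[-8.0,-32.1,1.8],[-7.1,-40.5,2.2],[-5.1,-48.6,2.7],[-1.9,-56.3,3.1],[2.3,-63.6,3.6]], "turn": [0,0,0,0,0,0,0,0]}}

```text
time: 6.87
position: [0.5648, 0.0642, 0.2377]
orientation: [0.122, 0.993, 0.001, 0.003]
wrist_force: [4.7, 3.5, 5.1]
opening: 0.0214
grasp_force: 29.7
```

```bash
python3 - <<'E'
from h import *
s=manip.state();print(s['time'],s['position'],s['wrist_force'],s['torque'])
E
python3 arc.py 523.2 107.5 563.31 62.9 -408 7 3 8
```

```text
6.8667 [0.5647636  0.06419894 0.23774065] [4.70828475 3.48840707 5.10154782] [ 0.39582951 -0.63473503 -0.01489001]
[[4.4, -5.8, 0.4], [9.6, -11.0, 0.8], [15.3, -15.6, 1.2]]
  -> phi -429.0 cmd [544.7   51.45]
[[6.3, -3.8, 0.4], [12.9, -6.8, 0.8], [19.9, -9.0, 1.2]]
  -> phi -450.0 cmd [523.21  47.52]
[[7.2, -1.4, 0.4], [14.5, -1.8, 0.8], [21.8, -1.4, 1.2]]
  -> phi -471.0 cmd [501.72  51.43]
[[7.2, 1.4, 0.4], [14.2, 3.6, 0.8], [20.9, 6.6, 1.2]]
  -> phi -492.0 cmd [483.03  62.88]
[[6.2, 3.9, 0.4], [12.0, 8.4, 0.8], [17.1, 13.7, 1.2]]
  -> phi -513.0 cmd [469.74  80.3 ]
[[4.5, 5.8, 0.4], [8.2, 12.1, 0.8], [11.1, 18.8, 1.2]]
  -> phi -534.0 cmd [463.51 101.22]
[[2.1, 7.0, 0.4], [3.3, 14.3, 0.8], [3.6, 21.6, 1.2]]
  -> phi -555.0 cmd [465.23 123.05]
[[-0.6, 7.3, 0.4], [-2.1, 14.5, 0.8], [-4.4, 21.4, 1.2]]
  -> phi -576.0 cmd [474.67 142.76]
```

{"name": "carry_out", "arguments": {"fingers": [1,1,1], "slide": [[4.4,-5.8,0.4],[9.6,-11.0,0.8],[15.3,-15.6,1.2]], "turn": [0,0,0]}}

```text
time: 7.12
position: [0.5466, 0.0521, 0.2366]
orientation: [0.122, 0.993, 0.001, 0.004]
wrist_force: [5.7, 0.6, 3.3]
opening: 0.0215
grasp_force: 29.6
```

{"name": "carry_out", "arguments": {"fingers": [1,1,1], "slide": [[6.3,-3.8,0.4],[12.9,-6.8,0.8],[19.9,-9.0,1.2]], "turn": [0,0,0]}}

```text
time: 7.37
position: [0.5254, 0.0474, 0.2355]
orientation: [0.122, 0.993, -0.0, 0.004]
wrist_force: [7.7, -2.1, 3.4]
opening: 0.0211
grasp_force: 29.6
```

{"name": "carry_out", "arguments": {"fingers": [1,1,1], "slide": [[7.2,-1.4,0.4],[14.5,-1.8,0.8],[21.8,-1.4,1.2]], "turn": [0,0,0]}}

```text
time: 7.62
position: [0.504, 0.0505, 0.2344]
orientation: [0.122, 0.993, -0.001, 0.004]
wrist_force: [6.1, -5.8, 4.3]
opening: 0.0214
grasp_force: 29.7
```

Run:
```python
from h import *
import json
d=grab('scene');im=cv2.cvtColor(d['color'],cv2.COLOR_RGB2BGR)
cv2.imwrite('pics/s3.png',cv2.resize(im[178:238,272:322],None,fx=10,fy=10,interpolation=cv2.INTER_CUBIC))
s=manip.state();print(s['time'],s['position'],s['wrist_force'])
```

```text
7.6667 [0.50243452 0.05099389 0.23423828] [ 3.65435446 -5.29189489  5.05770256]
```

View pics/s3.png

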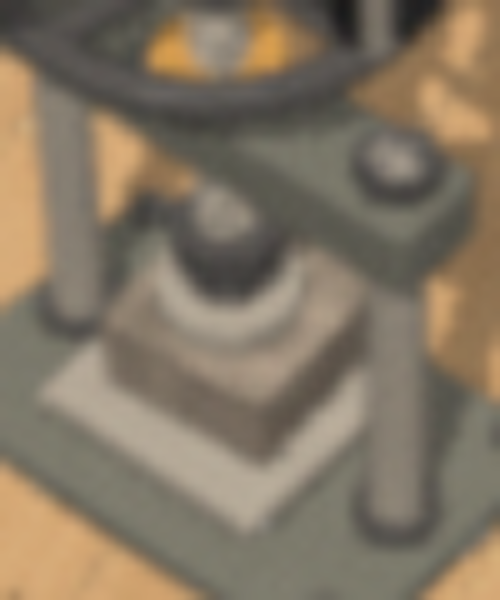

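The pad's lower edge is at about (225,350) here, so z ≈ 0.070, still a few millimetres off the block. From here I go in small steps, logging an averaged picture and the torque at each stop.

```bash
cat > snap.py <<'E'
from h import *
import os,pickle
D=pickle.load(open('log.pkl','rb')) if os.path.exists('log.pkl') else []
F=np.mean([manip.grab_frame('scene')['color'].astype(float) for _ in range(4)],0)
s=manip.state();r=s['position'][:2]-[.5232,.1075];f=s['wrist_force']
D.append(dict(F=F,phi=np.degrees(np.arctan2(r[1],r[0]))-360,T=r[0]*f[1]-r[1]*f[0],z=s['position'][2]))
pickle.dump(D,open('log.pkl','wb'))
for e in D:
    P=e['F'][200:224,288:301].mean(2)   # columns through the pad
    g=-np.diff(P,axis=0)                # light pad -> brown block
    e['P']=P.mean(1)
e=D[-1];print(round(s['time'],2),'phi %.1f T %.3f rad %.1f z %.4f'%(e['phi'],e['T'],np.hypot(*r)*1e3,e['z']));print(D[-1]['F'][200:224,292:297].mean((1,2)).round(0).astype(int).tolist())
E
python3 snap.py
```

```text
7.87 phi -470.1 T 0.173 rad 60.2 z 0.2342
[132, 114, 91, 79, 69, 66, 70, 89, 127, 159, 162, 148, 134, 136, 144, 140, 126, 112, 105, 104, 106, 114, 129, 148]
```

{"name": "carry_out", "arguments": {"fingers": [1,1,1,1], "slide": [[7.2,1.4,0.4],[14.2,3.6,0.8],[20.9,6.6,1.2],[20.9,6.6,1.2]], "turn": [0,0,0,0]}}

```text
time: 8.2
position: [0.4837, 0.0621, 0.2331]
orientation: [0.122, 0.993, -0.001, 0.003]
wrist_force: [-0.3, -6.6, 6.8]
opening: 0.0215
grasp_force: 29.9
```

```bash
python3 snap.py
```

```text
8.4 phi -491.1 T 0.210 rad 60.2 z 0.2330
[136, 126, 97, 81, 73, 67, 67, 86, 126, 159, 161, 147, 133, 136, 144, 139, 126, 112, 105, 104, 106, 113, 129, 148]
```

{"name": "carry_out", "arguments": {"fingers": [1,1,1,1], "slide": [[6.2,3.9,0.4],[12.0,8.4,0.8],[17.1,13.7,1.2],[17.1,13.7,1.2]], "turn": [0,0,0,0]}}

```text
time: 8.73
position: [0.4699, 0.0795, 0.2319]
orientation: [0.122, 0.993, -0.002, 0.002]
wrist_force: [-1.7, -6.1, 8.6]
opening: 0.0212
grasp_force: 30.1
```

```bash
python3 snap.py
```

```text
8.93 phi -512.2 T 0.254 rad 60.2 z 0.2319
[143, 128, 101, 85, 77, 68, 67, 86, 126, 158, 161, 147, 133, 136, 144, 139, 126, 112, 105, 104, 106, 113, 129, 148]
```

The pad edge in these profiles hasn't moved between −470° and −512°, so contact came earlier. I'll find the contact angle by tracking the pad at sub-pixel level against the earlier free-hanging pictures.

```bash
cat > track.py <<'E'
from h import *
import pickle
from scipy.ndimage import map_coordinates,gaussian_filter
from scipy.optimize import least_squares
D=pickle.load(open('log.pkl','rb'))
g=lambda A:A.mean(2)
I0=g(cv2.imread('pics/scene0.png')[:,:,::-1].astype(float))
s2=cv2.imread('pics/s2.png')[:,:,::-1]
I2=np.full(I0.shape,128.);I2[130:240,255:335]=g(cv2.resize(s2,(80,110),interpolation=cv2.INTER_AREA).astype(float))
Ic=[g(e['F']) for e in D]
S=manip.grab_frame('scene')
print('px/mm',[(proj(S,[[.5015,.107,z-.001]])-proj(S,[[.5015,.107,z]]))[0].round(3).tolist() for z in(.09,.08,.07)])
def tr(I,T,box,dy0):
    r0,r1,c0,c1=box;yy,xx=np.mgrid[r0:r1,c0:c1].astype(float);t=gaussian_filter(T,.6)[r0:r1,c0:c1];I=gaussian_filter(I,.6)
    f=lambda p:(map_coordinates(I,[yy-p[0],xx+p[1]],order=3)*p[2]+p[3]-t).ravel()
    o=least_squares(f,[dy0,0,1,0],loss='soft_l1',f_scale=5);J=o.jac;sig=np.sqrt(np.linalg.inv(J.T@J)[0,0]*np.mean(o.fun**2));return o.x.round(3),sig.round(3),round(np.sqrt(np.mean(o.fun**2)),1)
for box in((206,213,288,302),(208,213,288,302),(207,213,290,299)):
    print(box)
    for n,I,d0 in(('s0',I0,4),('s2',I2,1.5),('c0',Ic[0],0),('c1',Ic[1],0)): print(n,tr(I,Ic[-1],box,d0))
for n,I in(('s0',I0),('s2',I2),('c',Ic[-1])): 
    print(n,I[198:216,292:297].mean(1).round().astype(int).tolist())
E
python3 track.py
```

```text
px/mm [[0.013, 0.226], [0.013, 0.223], [0.013, 0.22]]
(206, 213, 288, 302)
s0 (array([ 4.596, -0.343,  1.007,  4.347]), np.float64(0.046), np.float64(5.4))
s2 (array([ 1.773, -0.041,  0.994,  1.995]), np.float64(0.029), np.float64(3.3))
c0 (array([ 0.043, -0.061,  1.009, -2.017]), np.float64(0.01), np.float64(1.3))
c1 (array([ 0.03 , -0.075,  0.991,  0.898]), np.float64(0.009), np.float64(1.2))
(208, 213, 288, 302)
s0 (array([ 4.54 , -0.215,  0.801, 33.832]), np.float64(0.057), np.float64(4.3))
s2 (array([1.7360e+00, 1.4000e-02, 8.7000e-01, 2.0071e+01]), np.float64(0.039), np.float64(3.0))
c0 (array([ 0.016, -0.011,  0.989,  1.048]), np.float64(0.004), np.float64(0.5))
c1 (array([ 0.007, -0.002,  0.99 ,  1.194]), np.float64(0.004), np.float64(0.5))
(207, 213, 290, 299)
s0 (array([ 4.593, -0.295,  0.986,  7.595]), np.float64(0.036), np.float64(3.4))
s2 (array([1.759, 0.026, 0.981, 3.626]), np.float64(0.035), np.float64(3.2))
c0 (array([ 0.023, -0.069,  1.015, -2.796]), np.float64(0.01), np.float64(1.0))
c1 (array([ 0.017, -0.071,  0.991,  1.029]), np.float64(0.01), np.float64(1.0))
s0 [75, 66, 65, 66, 73, 103, 142, 158, 151, 130, 124, 124, 130, 135, 138, 141, 141, 135]
s2 [122, 98, 85, 76, 69, 66, 67, 81, 117, 155, 163, 153, 134, 131, 139, 144, 145, 138]
c [136, 141, 143, 128, 101, 85, 77, 68, 67, 86, 126, 158, 161, 147, 133, 136, 144, 139]
```

Tracking puts contact at about −420° (±6°). The knob is now at −512°, which is about 92° past contact, and the screw-to-pad shift of about 5.2 mm (≈5 mm per quarter turn) agrees. The quarter turn is done, so I let go and back off upwards.

{"name": "carry_out", "arguments": {"fingers": [0.6,0.4,0.2,0,0,0,0,0], "slide": [[0,0,0],[0,0,0],[0,0,0],[0,0,0],[0,0,0],[0,0,0],[0,0,-8],[0,0,-20]], "turn": [0,0,0,0,0,0,0,0]}}

```text
time: 9.65
position: [0.4683, 0.0811, 0.2496]
orientation: [0.122, 0.993, -0.0, -0.001]
wrist_force: [1.3, -0.9, -0.7]
opening: 0.0853
grasp_force: 0.0
```

{"name": "carry_out", "arguments": {"fingers": [0,0,0,0,0,0,0,0], "slide": [[0,0,-20],[0,0,-40],[0,0,-60],[0,0,-80],[0,0,-100],[0,0,-115],[0,0,-120],[0,0,-120]], "turn": [0,0,0,0,0,0,0,0]}}

```text
time: 10.32
position: [0.4697, 0.081, 0.3718]
orientation: [0.122, 0.993, 0.0, 0.002]
wrist_force: [-0.1, -0.1, 0.3]
opening: 0.0856
grasp_force: 0.0
```

Run:
```python
from h import *
s=manip.state();print(s['time'],s['position'],s['wrist_force'])
d=grab('wrist','pics/w2.png');f=grab('scene')
im=cv2.cvtColor(f['color'],cv2.COLOR_RGB2BGR)[120:260,190:450]
w=cv2.imread('pics/w2.png')
c=np.zeros((600,640,3),np.uint8);c[:255]=cv2.resize(w[:,:],(640,400))[0:255];c[256:600]=cv2.resize(im,(640,344),interpolation=cv2.INTER_CUBIC)
cv2.imwrite('pics/end.png',c)
# knob angle predicted in wrist view
zc=.2374-.0258
for a in(-137,-152,-167):
    k=[.5232+.06*np.cos(np.radians(a)),.1075+.06*np.sin(np.radians(a)),zc+.06];print(a,wproj(d,s,k).round(1))
```

```text
10.3167 [0.46965745 0.08096335 0.37176399] [-0.11838844 -0.06978507  0.2514147 ]
-137 [[305.9 212.6]]
-152 [[318.2 198.7]]
-167 [[334.1 188.1]]
```

View pics/end.png

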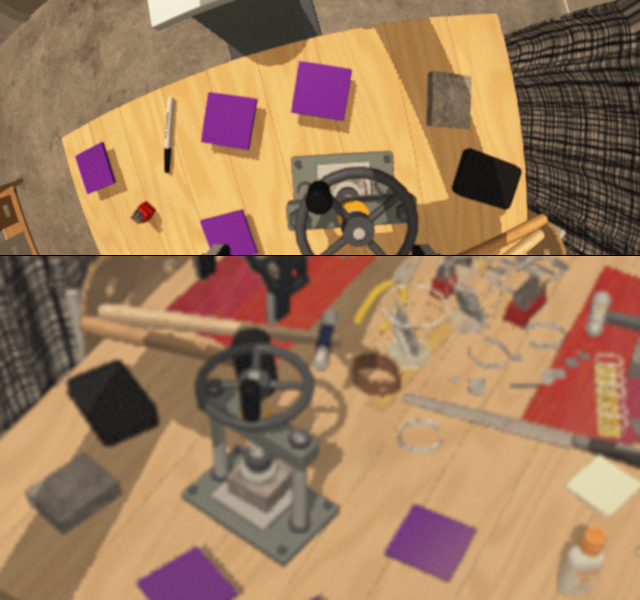

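The final view has the knob at about (318,195), matching −152°, the gripper clear of it, and the bystanders standing as before. I'm handing in.

```bash
python3 -c "
from plant import manip
print(manip.sign_off())"
```

```text
the job is handed in; nothing more can be done
None
```

I wound the press down to contact with the steel block and gave the wheel about a further quarter turn (roughly 92°, give or take 8°, judged from camera tracking of the pad), then released it, backed the gripper clear and handed the job in; the last views showed nothing else moved.

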